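# Load a wire reel on its sprung spindle into the bench dispenser

### The arm

A 7-joint arm with a two-finger parallel gripper is mounted at the origin on the work surface. World frame = base frame: x ahead of the robot, y to its left, z up, the work surface at z = 0. Lengths are in m, angles in rad, forces in N, time in s.
With the tool pointing down it reaches from about 0.425 to 0.975 m from the base axis. Payload 16.7 kg.
Tool frame: the origin (TCP) lies midway between the tips of the shut fingers; the grasp point (between the pads) lies 19 mm behind it (ctrl.grasp_offset is the distance from the TCP to the grasp point, in m); z points along the fingers, y is the line along which they close (so a half turn about z gives the same grasp; the last joint's range is limited). The gripper opens to 85 mm and grips with 20 to 120 N. Pads are 22 mm wide; open, the fingers measure 114 mm over their backs; the gripper's body (76 mm by 85 mm) begins 54 mm behind the grasp point. The pads swing forward as they close: fully open they stand 13 mm farther back than shut.
Start: joints at [-1.26, 0.426, 0.074, 1.606, -0.034, 1.111, -0.067], TCP at [0.3, 0.605, 0.231] pointing down, gripper open.
Joint ranges: [-2.85, 2.85], [-0.5, 2.14], [-1.23, 1.37], [0.21, 2.46], [-1.02, 4.16], [0.16, 2.05], [-2.73, 2.73]. Speed limits (rad/s): [1.89, 1.89, 2.39, 2.39, 3.01, 3.01, 3.01].

### API

Orientations are given as a 3x3 rotation matrix whose columns are the frame's x, y, z axes.
In Python, from bench import read_state, imaging, ctrl gives the robot as it stands.
- The arm moves only by the tool step_arm, never from a script. Its argument "motion" is one flat list of numbers, 7 for each row, row after row: the turn, a rotation vector about the tool's x, y, z in rad, then the shift along the tool's x, y, z in units of 50 mm (1.0 is 50 mm), then the closure, from 0 (fully open) to 1 (shut). A call has 1 to 5 rows; each row shifts and turns the commanded pose from where the row before left it, along the tool's axes as they then stand; what a row does not reach is not made up. A row lasts 1/8 s, in which the tool goes at most 62.5 mm and 10.7 degrees, less where a joint would pass 70% of its speed; a pose out of reach is approached as far as the arm can. A call is refused whole if a number of a shift passes 1 or a number of a turn 0.188, either way. A call with a gripper value outside its range is refused whole. The fingers move at their own pace and stop on an object; "grip_force" is the grip in N (left out, the last holds). Time passes only in rows, so rows that do not move let the fingers close. It gives the time, the measured TCP pose, the force, the opening and the grip force at its end, in the units of the state.
- read_state(): the state, without advancing time (a new reading comes with each control period).
- imaging.snapshot(name): name is "scene" or "top" or "wrist"; returns the picture (384x512x3 uint8, red, green, blue); there is no depth.
- imaging.camera_info(name): a dict with "fovy" (degrees; the focal length in pixels is half the picture's height over the tangent of half this angle, whatever the lens; pixels are square), "cx", "cy" (the principal point, pixels), "k1" (the pictures are not rectified: a ray, as slopes to the right and down, at radius r is drawn at 1 + k1 r^2 times it, then the intrinsics apply), "eye" and "orientation" of the camera in the world; the wrist camera has in their place "hand_eye" (4x4, takes a point from camera to tool coordinates, whose origin is the TCP and whose axes are the flange's). Camera axes: x right, y up, looking along -z (the intrinsics and any distortion apply to the point x, -y, -z); pixel columns grow to the right and rows downward; lengths in m; the calibration is good to about 2 mm. A picture is of the moment at which its call begins: read the wrist's pose just before it. camera_info takes no time and is no camera call.
- ctrl.job_done(): hands the job in; it is judged then, once.
The state is a dict: "time_s": time; "joints": joint angles; "dq": joint speeds; "effort": joint torques, N m; "ee_pos": TCP position; "tool_rot": TCP orientation; "ft_force": force on the tool from outside, world axes, zero at the start; "moment": the same for the moment, N m; "opening": opening from 0.0 (shut) to 1.0 (fully open); "grasp_force": force on a finger pad.
Only numpy, scipy, OpenCV 4.12 (cv2) and the standard library are available. Lean on these libraries where they do the work, as an engineer would, in place of code of your own. Each camera call takes 0.05 s, during which the arm holds its last target. There are 200 camera calls.

### The job

Load the reel of red wire on its sprung spindle into the empty aluminium dispenser: pick it up, squeeze the spindle against its spring so that it goes down between the two cheeks, and ease off so that it springs out with both pins fully home in the recesses of the cheeks, either way round; then let go. Be gentle with the dispenser, whose cheeks are thin: keep every push on it below 16 N, which jamming the spindle against its spring's stop soon exceeds. Leave the other things on the bench where they are.

Things in the scene. Friction and masses are not known exactly. Their poses are not given: they have to be found in the camera images.
- reel_mid (a point): Centre of the reel of red wire on its spindle. y runs along the spindle towards the sprung brass pin; z is up at the start. It lies on the bench on a flat of its flanges, spindle level, this point 26 mm up. Grip it from above across the round drum of red wire: 40 mm in diameter, 44 mm long between the flanges.
- reel: The whole reel, origin and axes as reel_mid, 255 g more or less. 52 mm wide along y: two black hexagonal flanges 4 mm thick, 52 mm across flats, 60 mm across corners, the red drum between. White spindle tube, 14 mm in diameter, from y = -63.5 to +55 mm, with a yellow collar at the sprung end. Tip to tip the free spindle is 145 mm.
- fixed_tip (a point): Round-nosed tip of the fixed white pin (8 mm in diameter, 9 mm long), at y = -72.5 mm of the reel.
- sprung_tip (a point): Round-nosed tip of the sprung brass pin (8 mm in diameter), at y = +72.5 mm of the reel when fully out. It slides 10.5 mm into the tube, to a hard stop. The spring needs about 2.1 N to start and 0.7 N more per mm: 4.2 N at 3 mm, 8.4 N at 9 mm, 9.5 N at the stop.
- dispenser_mid (a point): Middle of the dispenser, half-way between its two recesses, 62 mm above the bench. y runs from the right recess to the left one (along the line that the spindle will lie on), z up.
- dispenser: Aluminium dispenser, screwed down; origin on the bench under its centre, axes as dispenser_mid. Base 110 (x) by 158 (y) by 4 mm; two upright cheeks, 77 mm tall, 70 mm wide, with blue plastic blocks on their inner sides, 44 mm wide (x), from 47 to 77 mm above the bench, whose flat faces stand 130 mm apart (y = -65 and +65 mm). Open above, in front and behind.
- recess_left (a point): Centre of the floor of the blind round recess in the block at +y of the dispenser, 71 mm from its middle: 11 mm wide, 1.5 mm chamfer, 6 mm deep from the block's face. Floor to floor is 142 mm: a seated spindle stays compressed by 3 mm. With one pin put in first on its floor, the spindle slanting some 11 degrees up, the other passes the opposite face once compressed by 9 mm.
- recess_right (a point): The same for the recess at -y of the dispenser.
- multimeter: orange digital multimeter lying on its back, 85 x 175 x 40 mm; origin under its centre. Leave alone.
- stop_box: aluminium control box with a brass-coloured lid and a red emergency-stop mushroom, 150 x 190 x 85 mm; origin under its centre. Leave alone.
- channel: offcut of aluminium U-channel, 60 x 240 x 40 mm, long along its y; origin under its centre. Leave alone.
- blue_reel: small reel of blue wire without a spindle, standing on its flange, 60 mm diameter, 44 mm tall; origin under its centre. Leave alone.
- screwdriver: red-handled screwdriver, 200 mm long, lying along its x. Leave alone.
- circuit_board: green circuit board, 55 x 75 x 16 mm; origin under its centre. Leave alone.
There are look-alikes about, which are no part of the job. Leave any orange look-alike of the dispenser alone.

How it is judged:
On the way, in this order (a step that is already met when the one before it is completed fails the run):
1. the reel is lifted clear of the bench (height (world z) of reel_mid above 0.075 m), for 0.1 s.
2. the spindle is compressed between the cheeks of the dispenser (tip to tip under 137 mm, its middle within 25 mm of the dispenser's middle) (distance between fixed_tip and sprung_tip below 0.137 m and distance between reel_mid and dispenser_mid below 0.025 m), for 0.1 s.
At the end, for the whole second after the job is handed in: Both pins of the reel's spindle rest fully in the two recesses of the dispenser, either way round (each tip within 5 mm of the centre of its recess floor), and the reel is still (((distance between fixed_tip and recess_left below 0.005 m and distance between sprung_tip and recess_right below 0.005 m) or (distance between fixed_tip and recess_right below 0.005 m and distance between sprung_tip and recess_left below 0.005 m)) and linear speed of reel below 0.02 m/s); the robot touches nothing.
It fails at once if the spindle or reel is pressed on the dispenser with more than 16 N (contact force between reel and dispenser above 16 N).
It fails at once if the robot presses on the dispenser with more than 16 N (contact force between any of the fingers, the arm and dispenser above 16 N).
It fails at once if a bystander (multimeter, control box, channel, blue reel, screwdriver or circuit board) is moved more than 30 mm (distance of any of multimeter, stop_box, channel, blue_reel, screwdriver, circuit_board from where it was at the start of the episode above 0.03 m).
It also fails if it takes over 67 s, if anything falls off the work surface, if the arm or the gripper's body presses on something with over 40 N, if the wrist force passes 120 N, or if a joint passes its speed limit or range.

## Working session

There is one attempt and no reset: what is moved stays moved. The work goes in short steps, Python scripts to look and compute and a tool call to move; the robot and the scene stay as the last step left them, time stands still between calls to the robot, and variables do not carry over. Pictures are saved under pics/ and viewed, at most 12 in all, crops included, and the job is handed in when it is done.

Besides the shell and the picture viewer there is one more tool, called by a JSON object that holds its "fn" and its "kwargs", one argument or row to a line. step_arm: Moves the arm, as the interface text tells. Its arguments: {"type":"object","properties":{"motion":{"type":"array","items":{"type":"number"}},"grip_force":{"type":"number"}},"required":["motion"]}

```bash
mkdir -p pics; cat > h.py <<'E'
import numpy as np, cv2
from bench import read_state, imaging, ctrl
def info(n):
    c=imaging.camera_info(n); return c
def pose(n,s=None):
    c=info(n)
    if 'eye' in c: return c,np.array(c['eye']),np.array(c['orientation'])
    s=s or read_state(); T=np.eye(4);T[:3,:3]=s['tool_rot'];T[:3,3]=s['ee_pos']
    M=T@np.array(c['hand_eye']); return c,M[:3,3],M[:3,:3]
def K(c):
    f=192/np.tan(np.radians(c['fovy'])/2); return np.array([[f,0,c['cx']],[0,f,c['cy']],[0,0,1.]])
def ray(P,uv):
    c,e,R=P
    p=cv2.undistortPoints(np.array(uv,float).reshape(-1,1,2),K(c),np.array([c['k1'],0,0,0.]))[:,0]
    # k1 drawn at r*(1+k1 r^2): same as OpenCV model
    d=np.c_[p[:,0],-p[:,1],-np.ones(len(p))]@R.T
    return e,d
def onz(P,uv,z):
    e,d=ray(P,uv); return e+d*((z-e[2])/d[:,2])[:,None]
def proj(P,X):
    c,e,R=P
    q=(np.atleast_2d(X)-e)@R; q=q*[1,-1,-1]
    return cv2.projectPoints(q,np.zeros(3),np.zeros(3),K(c),np.array([c['k1'],0,0,0.]))[0][:,0]
def snap(n,f):
    P=pose(n); im=imaging.snapshot(n); cv2.imwrite('pics/'+f+'.png',cv2.cvtColor(im,cv2.COLOR_RGB2BGR)); 
    return P,im
E
python3 - <<'E'
from h import *
a=[snap(n,n+'0')[1] for n in('scene','top')]
for n in('scene','top','wrist'): print(info(n))
s=read_state(); print(s)
E
```

```text
{'fovy': 57.96166360562032, 'cx': 253.73183268442176, 'cy': 190.11916006777352, 'k1': -0.05790131949139891, 'eye': array([ 1.21919166, -0.13830199,  1.14707754]), 'orientation': array([[ 0.20602484, -0.83185877,  0.51532975],
       [ 0.9785429 ,  0.1766195 , -0.10611006],
       [-0.0027487 ,  0.52613358,  0.8503975 ]])}
{'fovy': 43.13498212247823, 'cx': 256.1741032147898, 'cy': 186.9848075445595, 'k1': -0.1512912671846532, 'eye': array([ 0.42321388, -0.00713286,  1.52810374]), 'orientation': array([[ 0.01566275,  0.99558101, -0.09259119],
       [-0.99983555,  0.01474825, -0.01055279],
       [-0.0091406 ,  0.09274125,  0.99564829]])}
{'fovy': 69.93082635055059, 'cx': 253.03786388667532, 'cy': 190.07661681311805, 'k1': -0.054631766185930054, 'hand_eye': array([[ 3.33807548e-04,  9.59657433e-01,  2.81171655e-01,
         7.05058866e-02],
       [ 9.99999700e-01, -1.23800233e-04, -7.64663261e-04,
         5.96309510e-04],
       [-6.99005666e-04,  2.81171826e-01, -9.59657187e-01,
        -1.43176413e-01],
       [ 0.00000000e+00,  0.00000000e+00,  0.00000000e+00,
         1.00000000e+00]])}
{'time_s': 0.1, 'joints': array([-1.26050557,  0.42667517,  0.07388657,  1.6065144 , -0.03410112,
        1.11080377, -0.06712709]), 'dq': array([ 0.00025066, -0.00278454,  0.00064918, -0.00153389, -0.00015321,
       -0.00193292, -0.0012437 ]), 'effort': array([ 1.05917291e-02, -9.51527095e+01,  3.77293244e+00, -4.64407575e+01,
        1.98087055e-02,  6.52783230e-03,  6.93838706e-05]), 'ee_pos': array([0.29942216, 0.60456099, 0.23069044]), 'tool_rot': array([[-8.96105932e-01,  4.43840040e-01, -4.21110306e-04],
       [ 4.43840230e-01,  8.96105310e-01, -1.05979996e-03],
       [-9.30224748e-05, -1.13659872e-03, -9.99999350e-01]]), 'ft_force': array([-0.02136866,  0.01080775,  0.56423565]), 'moment': array([-0.01084614, -0.03290922, -0.04039714]), 'grasp_force': 0.0, 'opening': 0.9991627600038108}
```

View pics/top0.png

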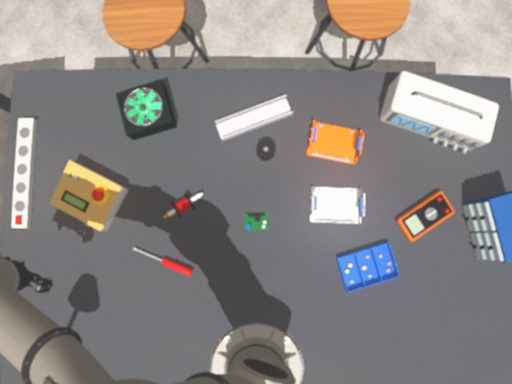

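View pics/scene0.png

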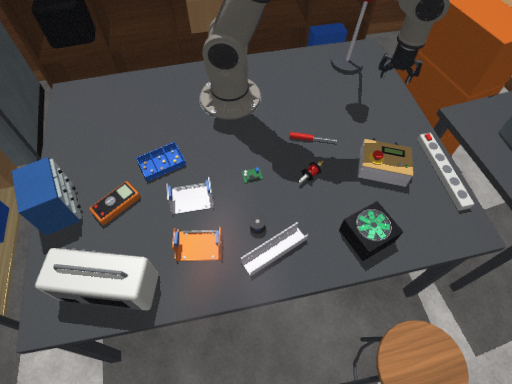

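Top view: the reel with the red drum is at (183,205), its brass/yellow end at lower left (168,214). The only other red item is the screwdriver (178,267). There are two dispensers: aluminium/white at (337,205) and the orange look-alike at (336,142). The description fits the aluminium one, since it has blue blocks on grey cheeks. One crop will confirm both.

```bash
python3 - <<'E'
from h import *
t=cv2.imread('pics/top0.png'); s=cv2.imread('pics/scene0.png')
def cr(i,x,y,w=72,h=56): return cv2.resize(i[y:y+h,x:x+w],(396,296),interpolation=cv2.INTER_CUBIC)
cv2.imwrite('pics/crop.png',np.vstack([np.hstack([cr(t,148,177),cr(t,302,177)]),np.hstack([cr(s,277,144),cr(s,155,170)])]))
P=pose('top');S=pose('scene')
print('drum top',onz(P,[[182,205]],.026), 'scene',onz(S,[[314,170]],.026))
print('tips',onz(P,[[164,217],[203,193]],.026))
print('disp',onz(P,[[337,205]],.04),onz(S,[[190,198]],.0))
E
```

```text
drum top [[0.50319978 0.2386634  0.026     ]] scene [[0.49782676 0.25372478 0.026     ]]
tips [[0.46484164 0.29418156 0.026     ]
 [0.54165976 0.17391644 0.026     ]]
disp [[ 0.5096485 -0.2407777  0.04     ]] [[ 0.50804296 -0.24235013  0.        ]]
```

View pics/crop.png

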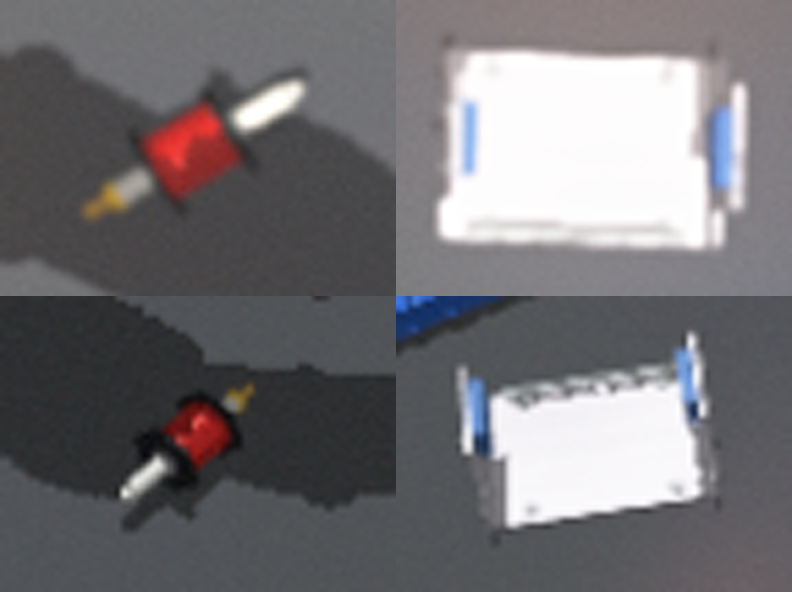

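The crop confirms it. The reel's brass pin and yellow collar end is at top-view (163.5,217) and its white fixed tip at (203.3,193.5). The tip-to-tip length measures 143 mm against 145 expected. The aluminium dispenser has blue block faces at about (314.5,203) and (359,204). I'll move over the reel now.

{"fn": "step_arm", "kwargs": {
  "motion": [0, 0, 0.181, 0, 0, 0, 0, 0, 0, 0.181, 0, 0, 0, 0, 0, 0, 0.181, 0, 0, 0, 0, 0, 0, 0, -0.937, -0.06, 0, 0, 0, 0, 0, -0.937, -0.06, 0, 0]
}}

```text
time_s: 0.72
ee_pos: [0.3449, 0.5216, 0.2307]
tool_rot: [[-0.539, 0.842, -0.0], [0.842, 0.539, -0.001], [-0.001, -0.001, -1.0]]
ft_force: [0.7, -0.2, 0.7]
opening: 1.003
grasp_force: 0.0
```

{"fn": "step_arm", "kwargs": {
  "motion": [0, 0, 0, -0.937, -0.06, 0, 0, 0, 0, 0, -0.937, -0.06, 0, 0, 0, 0, 0, -0.937, -0.06, 0, 0, 0, 0, 0, -0.937, -0.06, 0, 0, 0, 0, 0, -0.937, -0.06, 0, 0]
}}

```text
time_s: 1.35
ee_pos: [0.4587, 0.3156, 0.2312]
tool_rot: [[-0.538, 0.843, -0.0], [0.843, 0.538, -0.0], [0.0, -0.0, -1.0]]
ft_force: [0.7, 0.2, -0.1]
opening: 0.997
grasp_force: 0.0
```

{"fn": "step_arm", "kwargs": {
  "motion": [0, 0, 0, -0.937, -0.06, 0, 0, 0, 0, 0, -0.937, -0.06, 0, 0, 0, 0, 0, 0, 0, 0, 0, 0, 0, 0, 0, 0, 0, 0]
}}

```text
time_s: 1.85
ee_pos: [0.5033, 0.2352, 0.2311]
tool_rot: [[-0.538, 0.843, -0.001], [0.843, 0.538, -0.0], [0.0, -0.0, -1.0]]
ft_force: [-0.6, 0.5, 0.0]
opening: 1.003
grasp_force: 0.0
```

```bash
python3 - <<'E'
from h import *
P,im=snap('wrist','w1'); np.save('P1.npy',np.r_[P[1],P[2].ravel()])
s=read_state(); print(s['time_s'],s['ee_pos'],s['tool_rot'][:,0],s['ft_force'],s['joints'])
hsv=cv2.cvtColor(im,cv2.COLOR_RGB2HSV)
m=((hsv[...,0]<8)|(hsv[...,0]>172))&(hsv[...,1]>150)&(hsv[...,2]>70)
n,l,st,ce=cv2.connectedComponentsWithStats(m.astype(np.uint8)); 
for i in range(1,n):
    if st[i,4]>200: print(st[i],ce[i], onz(P,[ce[i]],.03))
E
```

```text
1.9 [0.50308205 0.2357471  0.23111915] [-5.38788784e-01  8.42440825e-01  3.19414056e-04] [ 0.17859875  0.01412258 -0.17116303] [-0.85274099  0.23772678  0.35308304  1.89251478 -0.09559947  1.02790399
  0.1097131 ]
[  96   39   71   65 1793] [130.74344674  71.91912995] [[0.31990532 0.25569747 0.03      ]]
[ 238  152   32   36 1068] [253.97940075 169.44194757] [[0.50648814 0.23459696 0.03      ]]
```

View pics/w1.png

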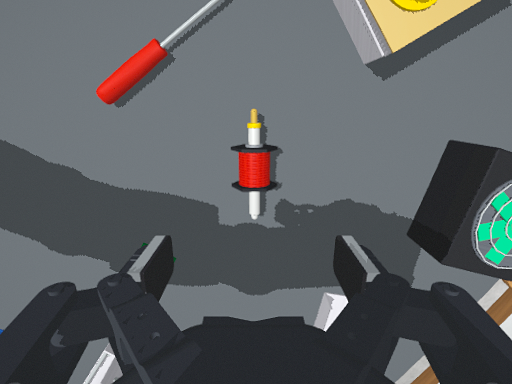

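The reel is centred at (254,169), lined up with image vertical. The brass tip is at (254,108) and the white tip at (254,218), so the yaw is right. Next: refine the centre and work out the descent.

```bash
cat >> h.py <<'E'
def delta(p,R=None,s=None):
    s=s or read_state(); T=np.array(s['tool_rot']); 
    from scipy.spatial.transform import Rotation as Ro
    rv=Ro.from_matrix(T.T@(T if R is None else R)).as_rotvec()
    return rv.round(4), (T.T@(np.array(p)-s['ee_pos'])/.05).round(3)
E
python3 - <<'E'
from h import *
a=np.load('P1.npy'); P=(info('wrist'),a[:3],a[3:].reshape(3,3))
im=cv2.cvtColor(cv2.imread('pics/w1.png'),cv2.COLOR_BGR2HSV)
q=onz(P,[[254,108],[254,218]],.026); print(q, np.linalg.norm(q[0]-q[1]), q.mean(0))
# drum silhouette -> flange rows near centre col
f=onz(P,[[254,149],[254,186.5]],.046); print(f,f.mean(0))
T=pose('top'); print(onz(T,[[163.5,217.3],[203.3,193.4]],.026).mean(0))
m=q.mean(0); print(delta([m[0],m[1],.006]))
E
```

```text
[[0.46570613 0.29842402 0.026     ]
 [0.54333628 0.1770834  0.026     ]] 0.14404855474540534 [0.5045212  0.23775371 0.026     ]
[[0.4911958  0.25843545 0.046     ]
 [0.5162618  0.2192562  0.046     ]] [0.5037288  0.23884583 0.046     ]
[0.50215231 0.2343386  0.026     ]
(array([0., 0., 0.]), array([0.017, 0.047, 4.502]))
```

{"fn": "step_arm", "kwargs": {
  "motion": [0, 0, 0, 0.02, 0.047, 0.95, 0, 0, 0, 0, 0, 0, 0.95, 0, 0, 0, 0, 0, 0, 0.95, 0, 0, 0, 0, 0, 0, 0.95, 0, 0, 0, 0, 0, 0, 0.7, 0],
  "grip_force": 90
}}

```text
time_s: 2.52
ee_pos: [0.5037, 0.238, 0.0042]
tool_rot: [[-0.54, 0.842, -0.002], [0.842, 0.54, -0.0], [0.0, -0.002, -1.0]]
ft_force: [0.4, 1.0, -0.3]
opening: 1.0
grasp_force: 0.0
```

{"fn": "step_arm", "kwargs": {
  "motion": [0, 0, 0, 0, 0, 0, 0.3, 0, 0, 0, 0, 0, 0, 0.8, 0, 0, 0, 0, 0, 0, 1, 0, 0, 0, 0, 0, 0, 1, 0, 0, 0, 0, 0, 0, 1]
}}

```text
time_s: 3.15
ee_pos: [0.5058, 0.2379, 0.0083]
tool_rot: [[-0.538, 0.843, 0.002], [0.843, 0.538, 0.002], [0.0, 0.003, -1.0]]
ft_force: [-2.4, 0.0, 7.8]
opening: 0.439
grasp_force: 89.2
```

{"fn": "step_arm", "kwargs": {
  "motion": [0, 0, 0, 0, 0, 0, 1, 0, 0, 0, 0, 0, 0, 1, 0, 0, 0, 0, 0, 0, 1, 0, 0, 0, 0, 0, -0.1, 1, 0, 0, 0, 0, 0, -0.1, 1]
}}

```text
time_s: 3.78
ee_pos: [0.5053, 0.2373, 0.0174]
tool_rot: [[-0.538, 0.843, 0.001], [0.843, 0.538, 0.001], [0.0, 0.001, -1.0]]
ft_force: [-0.4, 0.5, -1.8]
opening: 0.442
grasp_force: 90.2
```

{"fn": "step_arm", "kwargs": {
  "motion": [0, 0, 0, 0, 0, -0.5, 1, 0, 0, 0, 0, 0, -0.9, 1, 0, 0, 0, 0, 0, -0.9, 1, 0, 0, 0, 0, 0, -0.9, 1, 0, 0, 0, 0, 0, -0.9, 1]
}}

```text
time_s: 4.4
ee_pos: [0.5048, 0.2368, 0.2234]
tool_rot: [[-0.538, 0.843, 0.0], [0.843, 0.538, 0.0], [0.0, 0.001, -1.0]]
ft_force: [0.3, 0.3, -1.3]
opening: 0.441
grasp_force: 90.6
```

{"fn": "step_arm", "kwargs": {
  "motion": [0, 0, 0.142, 0, 0, -0.4, 1, 0, 0, 0.142, 0, 0, 0, 1, 0, 0, 0.142, 0, 0, 0, 1, 0, 0, 0.142, 0, 0, 0, 1, 0, 0, 0, -0.6, 0, 0, 1]
}}

```text
time_s: 5.03
ee_pos: [0.5046, 0.2084, 0.2416]
tool_rot: [[-0.001, 1.0, 0.0], [1.0, 0.001, 0.0], [0.0, 0.0, -1.0]]
ft_force: [0.2, -1.4, -2.1]
opening: 0.444
grasp_force: 90.7
```

{"fn": "step_arm", "kwargs": {
  "motion": [0, 0, 0, -0.95, 0, 0, 1, 0, 0, 0, -0.95, 0, 0, 1, 0, 0, 0, -0.95, 0, 0, 1, 0, 0, 0, -0.95, 0, 0, 1, 0, 0, 0, -0.95, 0, 0, 1]
}}

```text
time_s: 5.65
ee_pos: [0.5046, -0.0321, 0.2419]
tool_rot: [[0.0, 1.0, 0.001], [1.0, -0.0, 0.001], [0.001, 0.001, -1.0]]
ft_force: [1.0, 0.2, -1.8]
opening: 0.442
grasp_force: 90.7
```

{"fn": "step_arm", "kwargs": {
  "motion": [0, 0, 0, -0.95, 0, 0, 1, 0, 0, 0, -0.95, 0, 0, 1, 0, 0, 0, -0.95, 0, 0, 1, 0, 0, 0, -0.95, 0, 0, 1, 0, 0, 0, -0.95, 0, 0, 1]
}}

```text
time_s: 6.28
ee_pos: [0.5047, -0.2694, 0.2419]
tool_rot: [[-0.0, 1.0, 0.001], [1.0, 0.0, 0.0], [0.0, 0.001, -1.0]]
ft_force: [1.2, -0.5, -1.8]
opening: 0.444
grasp_force: 90.7
```

{"fn": "step_arm", "kwargs": {
  "motion": [0, 0, 0, -0.95, 0, 0, 1, 0, 0, 0, -0.95, 0, 0, 1, 0, 0, 0, 0, 0, 0, 1, 0, 0, 0, 0, 0, 0, 1]
}}

```text
time_s: 6.78
ee_pos: [0.5048, -0.3628, 0.2414]
tool_rot: [[0.001, 1.0, -0.0], [1.0, -0.001, 0.0], [0.0, -0.0, -1.0]]
ft_force: [-0.2, 0.8, -1.8]
opening: 0.442
grasp_force: 90.7
```

```bash
python3 - <<'E'
from h import *
s=read_state(); P,im=snap('wrist','w2'); np.save('P2.npy',np.r_[P[1],P[2].ravel()])
print(s['time_s'],s['ee_pos'],s['tool_rot'],s['ft_force'],s['moment'],s['joints'])
E
```

```text
6.775 [ 0.50478398 -0.36276698  0.24142208] [[ 5.04835089e-04  9.99999869e-01 -8.65187145e-05]
 [ 9.99999761e-01 -5.04794147e-04  4.72586969e-04]
 [ 4.72543233e-04 -8.67572723e-05 -9.99999885e-01]] [-0.1521429   0.83305324 -1.76470785] [ 0.09413131 -0.06254222  0.02227793] [-0.03856214  0.40408227  0.73999572  1.75104152 -0.30179511  1.10389487
  0.79864306]
```

View pics/w2.png

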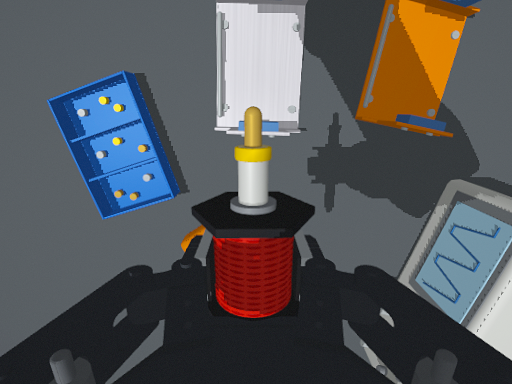

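The wrist view shows the reel gripped straight, with the brass tip at (253,107). The dispenser is partly cut off at the top (218-305, 0-135). I'll raise the arm and move nearer so both cheeks are in view.

{"fn": "step_arm", "kwargs": {
  "motion": [0, 0, 0, 0.5, 0, -0.7, 1, 0, 0, 0, 0.5, 0, -0.7, 1, 0, 0, 0, 0.4, 0, -0.6, 1, 0, 0, 0, 0, 0, 0, 1, 0, 0, 0, 0, 0, 0, 1]
}}

```text
time_s: 7.45
ee_pos: [0.5049, -0.2924, 0.3408]
tool_rot: [[-0.001, 1.0, -0.0], [1.0, 0.001, 0.001], [0.001, -0.0, -1.0]]
ft_force: [-0.2, -0.4, -1.2]
opening: 0.439
grasp_force: 90.8
```

```bash
python3 - <<'E'
from h import *
s=read_state(); P,im=snap('wrist','w3'); np.save('P3.npy',np.r_[P[1],P[2].ravel()])
print(s['time_s'],s['ee_pos'],s['ft_force'],s['moment'])
c=im[0:200,150:400]; cv2.imwrite('pics/w3c.png',cv2.cvtColor(cv2.resize(c,(750,600),interpolation=cv2.INTER_CUBIC),cv2.COLOR_RGB2BGR))
E
```

```text
7.45 [ 0.50489588 -0.29235772  0.34077682] [-0.20299632 -0.40436123 -1.16034299] [0.04683524 0.00187932 0.05149704]
```

View pics/w3c.png

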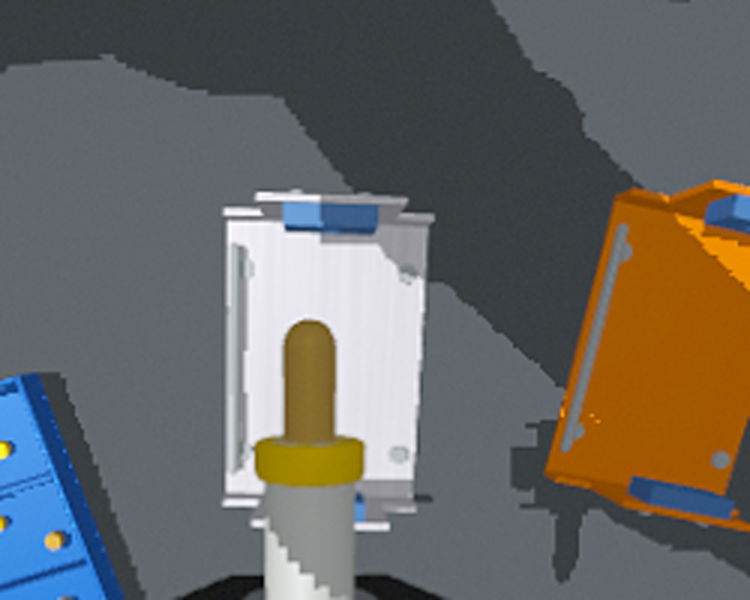

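The crop is at 3x with a +150 column offset. The far cheek's top runs crop (256,193)–(407,199), with its blue block at (284–378, 202–232). The near cheek's top runs (252,523)–(388,527), with the base between them. Now to cast these points onto their planes.

```bash
python3 - <<'E'
from h import *
a=np.load('P3.npy'); P=(info('wrist'),a[:3],a[3:].reshape(3,3))
def o(l,z): return onz(P,[[150+(x-.0)/3,y/3] for x,y in l],z).round(4)
print('eye',P[1])
F=o([(256,193),(407,199)],.077);N=o([(252,523),(388,527)],.077)
print('far',F,F.mean(0),np.linalg.norm(F[0]-F[1]));print('near',N,N.mean(0),np.linalg.norm(N[0]-N[1]))
print('near-far',F.mean(0)-N.mean(0))
print('blk bottom',o([(287,229),(376,234)],.047))
print('base',o([(224,208),(433,214),(222,504),(415,510)],.004))
T=pose('top'); 
# top crop: block faces
c=lambda x,y:(302+(x-396)/5.5,177+y/5.286)
print('top blocks z.062',onz(T,[c(469,101),c(469,174),c(712,108),c(712,188)],.077).round(4))
s=read_state()
# tip of brass in hand: expected at tcp +.019 up
print('tip',onz(P,[(150+310/3,320/3)],s['ee_pos'][2]+.019)-s['ee_pos'])
Q=(info('wrist'),*(lambda b:(b[:3],b[3:].reshape(3,3)))(np.load('P2.npy')))
print('tip2',onz(Q,[(253,106)],.2414+.019)-[.50478,-.36277,.2414])
for h in(.009,.014,.019,.024):print(h,proj(P,[s['ee_pos']+np.array([0,.0725,h])]))
E
```

```text
eye [ 0.50580551 -0.2209567   0.48399202]
far [[ 0.4816 -0.1593  0.077 ]
 [ 0.551  -0.1616  0.077 ]] [ 0.5163  -0.16045  0.077  ] 0.06943810193258461
near [[ 0.4773 -0.3147  0.077 ]
 [ 0.5462 -0.3166  0.077 ]] [ 0.51175 -0.31565  0.077  ] 0.06892619240898196
near-far [0.00455 0.1552  0.     ]
blk bottom [[ 0.495  -0.1715  0.047 ]
 [ 0.5393 -0.1737  0.047 ]]
base [[ 0.4598 -0.1558  0.004 ]
 [ 0.5735 -0.1586  0.004 ]
 [ 0.4546 -0.3199  0.004 ]
 [ 0.5693 -0.3234  0.004 ]]
top blocks z.062 [[ 0.5333 -0.1694  0.077 ]
 [ 0.4919 -0.1696  0.077 ]
 [ 0.5312 -0.3031  0.077 ]
 [ 0.4856 -0.303   0.077 ]]
tip [[0.00138266 0.07339291 0.019     ]]
tip2 [[0.00110496 0.07328556 0.019     ]]
0.009 [[250.36490264 108.90189562]]
0.014 [[250.26901119 108.84168708]]
0.019 [[250.16541057 108.7766398 ]]
0.024 [[250.0531322  108.70614606]]
```

```bash
cat >> h.py <<'E'
A,D=.0008,.018
def tcp(tip,th,comp=0,yaw=-1.8):
    "TCP pose for sprung tip at world point tip, slant th deg (sprung end down), compression comp (m)"
    t,w=np.radians([th,yaw]); yd=np.array([-np.sin(w),np.cos(w),0]); xd=np.array([np.cos(w),np.sin(w),0])
    X=np.cos(t)*yd-np.sin(t)*np.array([0,0,1.]); Y=xd; Z=np.cross(X,Y); R=np.c_[X,Y,Z]
    mid=np.array(tip)-X*(.0725-comp); return mid-A*X+D*Z, R
def dpt(y,z,c=(.513,-.238),yaw=-1.8,x=0):
    w=np.radians(yaw); return np.array([c[0]-np.sin(w)*y+np.cos(w)*x,c[1]+np.cos(w)*y+np.sin(w)*x,z])
E
python3 - <<'E'
from h import *
p,R=tcp(dpt(.053,.100),12); print(p); rv,_=delta(p,R); print(rv); 
s=read_state(); print('in target axes',(R.T@(p-s['ee_pos'])/.05).round(3))
E
```

```text
[ 0.51229512 -0.26042956  0.09763327]
[ 0.0023 -0.2099  0.0318]
in target axes [1.646 0.133 4.614]
```

{"fn": "step_arm", "kwargs": {
  "motion": [0.001, -0.105, 0.016, 0, 0, 0, 1, 0.001, -0.105, 0.016, 0, 0, 0, 1, 0, 0, 0, 0.33, 0.03, 0.92, 1, 0, 0, 0, 0.33, 0.03, 0.92, 1, 0, 0, 0, 0.33, 0.03, 0.92, 1]
}}

```text
time_s: 8.12
ee_pos: [0.5096, -0.2735, 0.1937]
tool_rot: [[0.032, 0.999, -0.007], [0.978, -0.033, -0.208], [-0.208, 0.0, -0.978]]
ft_force: [0.9, -0.8, -1.9]
opening: 0.439
grasp_force: 91.1
```

{"fn": "step_arm", "kwargs": {
  "motion": [0, 0, 0, 0.33, 0.03, 0.92, 1, 0, 0, 0, 0.33, 0.01, 0.92, 1, 0, 0, 0, 0, 0, 0, 1, 0, 0, 0, 0, 0, 0, 1]
}}

```text
time_s: 8.62
ee_pos: [0.513, -0.2617, 0.1004]
tool_rot: [[0.033, 0.999, -0.005], [0.977, -0.033, -0.209], [-0.209, 0.002, -0.978]]
ft_force: [-0.5, 0.2, -1.2]
opening: 0.439
grasp_force: 91.0
```

```bash
python3 - <<'E'
from h import *
s=read_state(); P,im=snap('wrist','w4'); np.save('P4.npy',np.r_[P[1],P[2].ravel()])
print(s['time_s'],s['ee_pos'],s['tool_rot'],s['ft_force'],s['moment'])
c=im[40:220,140:380]; cv2.imwrite('pics/w4c.png',cv2.cvtColor(cv2.resize(c,(800,600),interpolation=cv2.INTER_CUBIC),cv2.COLOR_RGB2BGR))
E
```

```text
8.625 [ 0.51297999 -0.26168741  0.10037196] [[ 0.03269986  0.99945118 -0.00529676]
 [ 0.97730713 -0.03308419 -0.20922763]
 [-0.20928804  0.00166515 -0.97785262]] [-0.53367206  0.15716183 -1.22909724] [ 0.35221927 -0.02009289  0.03825513]
```

View pics/w4c.png

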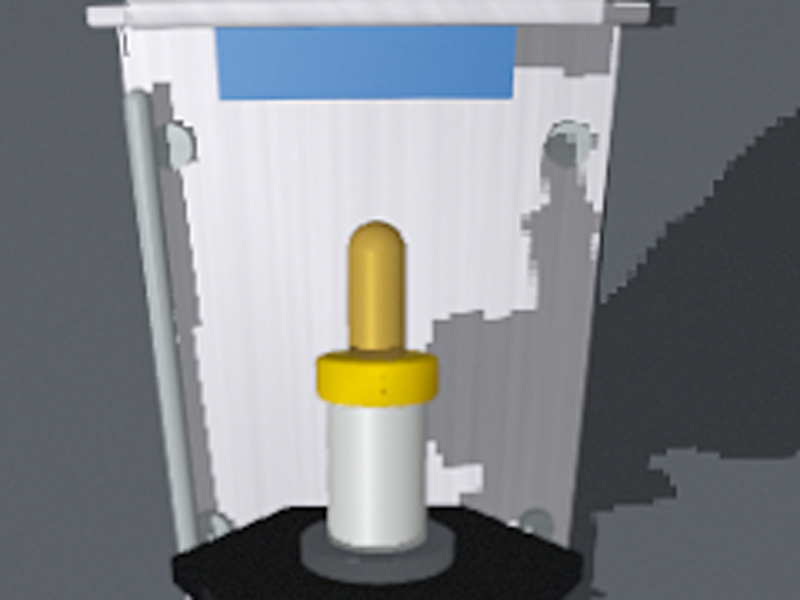

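Crop scale is 3.33 with offset (140,40). The left block's inner top edge runs (219,98)–(513,98). The brass tip is at (377,221), so the pin is slightly right of the block's centre (366).

```bash
python3 - <<'E'
from h import *
a=np.load('P4.npy'); P=(info('wrist'),a[:3],a[3:].reshape(3,3)); s=read_state()
f=lambda l:[(140+x/3.3333,40+y/3.3333) for x,y in l]
B=onz(P,f([(219,98.5),(513,97.5)]),.077); print('face edge',B,np.linalg.norm(B[0]-B[1]),B.mean(0))
C=onz(P,f([(88,14),(647,14)]),.077); print('cheek',C,np.linalg.norm(C[0]-C[1]))
R=np.array(s['tool_rot']);tip=s['ee_pos']+R@[A+.0725,0,-D]; print('tip model',tip,'proj',(proj(P,[tip])-[140,40])*3.3333)
e,d=ray(P,f([(377,221)])); t=((tip-e)@R[:,2])/(d@R[:,2]); X=e+d*t[:,None]; print('tip seen',X, 'in tool', R.T@(X[0]-s['ee_pos']))
print('err',(R.T@(B.mean(0)-X[0])))
dd=B[1]-B[0]; print('yaw',np.degrees(np.arctan2(dd[1],dd[0])))
E
```

```text
face edge [[ 0.49330622 -0.17260325  0.077     ]
 [ 0.53753043 -0.17394432  0.077     ]] 0.044244536301552076 [ 0.51541832 -0.17327379  0.077     ]
cheek [[ 0.47539153 -0.16022115  0.077     ]
 [ 0.55678607 -0.16293489  0.077     ]] 0.0814397658218844
tip model [ 0.51598104 -0.18621548  0.10318162] proj [[372.42033825 219.5112499 ]]
tip seen [[ 0.51657386 -0.18641902  0.10322287]] in tool [ 0.07311194  0.00059933 -0.018     ]
err [ 0.01829282 -0.00167217  0.02289865]
yaw -1.7369210045675632
```

```bash
sed -i 's/A,D=.0008/A,D=.0006/; s/(.513,-.238)/(.5128,-.2383)/' h.py; cat > go.py <<'E'
import sys
from h import *
y,z,th,c=map(float,sys.argv[1:5]); s=read_state()
p,R=tcp(dpt(y/1e3,z/1e3),th,c/1e3); rv,_=delta(p,R,s)
T=s['tool_rot']; r=T@np.array([A+.0725,0,-D])+s['ee_pos']-dpt(0,0)
w=np.radians(-1.8)
print('t',s['time_s'],'tip(disp) now x,y,z',(np.array([np.cos(w)*r[0]+np.sin(w)*r[1],-np.sin(w)*r[0]+np.cos(w)*r[1],r[2]])*1e3).round(2),'F',s['ft_force'].round(2))
print('turn',rv,'shift(now axes)',(T.T@(p-s['ee_pos'])/.05).round(3),'shift(target axes)',(R.T@(p-s['ee_pos'])/.05).round(3))
E
python3 go.py 56 64.6 12 0
```

```text
t 8.675 tip(disp) now x,y,z [  1.54  51.96 103.22] F [ 0.35  0.61 -1.2 ]
turn [ 0.0028  0.0012 -0.0022] shift(now axes) [ 0.241 -0.031  0.74 ] shift(target axes) [ 0.24  -0.029  0.741]
```

{"fn": "step_arm", "kwargs": {
  "motion": [0.003, 0.001, -0.002, 0.08, -0.03, 0.25, 1, 0, 0, 0, 0.08, 0, 0.25, 1, 0, 0, 0, 0.08, 0, 0.24, 1, 0, 0, 0, 0, 0, 0, 1, 0, 0, 0, 0, 0, 0, 1]
}}

```text
time_s: 9.3
ee_pos: [0.5115, -0.2566, 0.0606]
tool_rot: [[0.03, 1.0, -0.009], [0.978, -0.031, -0.208], [-0.208, -0.002, -0.978]]
ft_force: [-0.1, -0.1, -2.6]
opening: 0.441
grasp_force: 91.0
```

```bash
python3 go.py 56 64.6 12 0
```

```text
t 9.3 tip(disp) now x,y,z [-0.8  56.86 62.98] F [-0.07 -0.13 -2.58]
turn [-0.002  -0.0002  0.001 ] shift(now axes) [-0.024  0.015 -0.028] shift(target axes) [-0.024  0.015 -0.028]
```

{"fn": "step_arm", "kwargs": {
  "motion": [0, 0, 0, -0.02, 0.01, -0.03, 1]
}}

```text
time_s: 9.43
ee_pos: [0.5121, -0.2572, 0.0625]
tool_rot: [[0.03, 1.0, -0.008], [0.978, -0.031, -0.207], [-0.208, -0.002, -0.978]]
ft_force: [-0.1, -0.5, -2.2]
opening: 0.444
grasp_force: 91.0
```

{"fn": "step_arm", "kwargs": {
  "motion": [0, 0, 0, 0, 0, 0, 1]
}}

```text
time_s: 9.55
ee_pos: [0.5122, -0.2573, 0.0626]
tool_rot: [[0.03, 1.0, -0.008], [0.978, -0.031, -0.207], [-0.208, -0.001, -0.978]]
ft_force: [-0.1, 0.3, -2.9]
opening: 0.441
grasp_force: 91.0
```

{"fn": "step_arm", "kwargs": {
  "motion": [0, 0, 0, 0, 0, 0, 1]
}}

```text
time_s: 9.68
ee_pos: [0.512, -0.2571, 0.0624]
tool_rot: [[0.03, 1.0, -0.008], [0.978, -0.031, -0.207], [-0.207, -0.002, -0.978]]
ft_force: [0.8, 0.3, -2.1]
opening: 0.441
grasp_force: 91.0
```

{"fn": "step_arm", "kwargs": {
  "motion": [0, 0, 0, 0, 0, 0, 1]
}}

```text
time_s: 9.8
ee_pos: [0.512, -0.257, 0.0622]
tool_rot: [[0.03, 1.0, -0.008], [0.978, -0.031, -0.207], [-0.207, -0.002, -0.978]]
ft_force: [0.4, 0.3, -2.0]
opening: 0.444
grasp_force: 91.0
```

```bash
python3 go.py 56 64.6 12 0
python3 - <<'E'
from h import *
for n in('wrist','scene'):
    P,im=snap(n,n+'5')
    if n=='wrist': np.save('P5.npy',np.r_[P[1],P[2].ravel()]); a=cv2.resize(im[40:190,150:350],(800,600),interpolation=cv2.INTER_CUBIC)
    else: b=cv2.resize(im[165:225,150:230],(800,600),interpolation=cv2.INTER_CUBIC)
s=cv2.resize(b,(400,300)); o=np.vstack([a[:,:],np.zeros((0,800,3),np.uint8)]); 
cv2.imwrite('pics/c5.png',cv2.cvtColor(np.hstack([cv2.resize(a,(400,300)),s]),cv2.COLOR_RGB2BGR))
E
```

```text
t 9.8 tip(disp) now x,y,z [-0.29 56.5  64.68] F [ 0.44  0.28 -2.  ]
turn [-0.0017 -0.0005  0.0012] shift(now axes) [-0.01   0.005  0.003] shift(target axes) [-0.01   0.005  0.003]
```

View pics/c5.png

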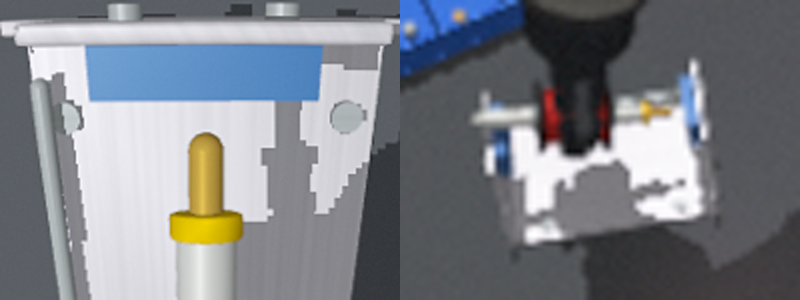

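The left crop shows the brass tip at (206,132) centred on the block (89–321, centre 205). The right crop (scene) shows the spindle lying between the cheeks, brass tip at (272,112) towards the left block and the white end above the right cheek. I'll triangulate the tip height from both views.

```bash
python3 - <<'E'
from h import *
a=np.load('P5.npy'); P=(info('wrist'),a[:3],a[3:].reshape(3,3)); S=pose('scene'); s=read_state()
e1,d1=ray(P,[(253,106)]);e2,d2=ray(S,[(150+270/5,165+112/5)])
def tri(e1,d1,e2,d2):
    M=np.c_[d1[0],-d2[0]]; t=np.linalg.lstsq(M,e2-e1,rcond=None)[0]; return e1+d1[0]*t[0],e2+d2[0]*t[1]
print(tri(e1,d1,e2,d2)); R=s['tool_rot'];tip=s['ee_pos']+R@[A+.0725,0,-D]; print('tip',tip,proj(S,[tip]),proj(P,[tip]))
B=onz(P,[(150+89/2,90),(150+321/2,90)],.077);print('edge',B,B.mean(0)); print('recess model',dpt(.065,.062),proj(S,[dpt(.065,.077)]))
E
```

```text
(array([ 0.51537272, -0.181114  ,  0.06786003]), array([ 0.515527  , -0.18048292,  0.06773479]))
tip [ 0.51422925 -0.18186451  0.06460216] [[203.68863392 187.62676689]] [[250.45481719 106.33233589]]
edge [[ 0.49308888 -0.17248287  0.077     ]
 [ 0.53776441 -0.17383353  0.077     ]] [ 0.51542664 -0.1731582   0.077     ]
recess model [ 0.5148417  -0.17333207  0.062     ] [[205.59486819 185.55538232]]
```

{"fn": "step_arm", "kwargs": {
  "motion": [0, 0, 0, 0.05, 0, 0, 1, 0, 0, 0, 0.05, 0, 0, 1, 0, 0, 0, 0, 0, 0, 1]
}}

```text
time_s: 10.28
ee_pos: [0.5122, -0.2519, 0.061]
tool_rot: [[0.029, 1.0, -0.008], [0.978, -0.03, -0.207], [-0.207, -0.002, -0.978]]
ft_force: [0.1, -0.6, -2.5]
opening: 0.439
grasp_force: 91.0
```

{"fn": "step_arm", "kwargs": {
  "motion": [0, 0, 0, 0.06, 0, 0, 1, 0, 0, 0, 0.0, 0, 0, 1, 0, 0, 0, 0, 0, 0, 1]
}}

```text
time_s: 10.65
ee_pos: [0.5122, -0.2493, 0.0605]
tool_rot: [[0.03, 1.0, -0.008], [0.978, -0.031, -0.207], [-0.208, -0.002, -0.978]]
ft_force: [-0.3, -0.5, -2.1]
opening: 0.44
grasp_force: 91.0
```

{"fn": "step_arm", "kwargs": {
  "motion": [0, 0, 0, 0.06, 0, 0, 1, 0, 0, 0, 0.0, 0, 0, 1, 0, 0, 0, 0, 0, 0, 1]
}}

```text
time_s: 11.02
ee_pos: [0.5123, -0.2463, 0.0599]
tool_rot: [[0.03, 1.0, -0.008], [0.978, -0.031, -0.207], [-0.208, -0.002, -0.978]]
ft_force: [0.5, -0.9, -2.0]
opening: 0.441
grasp_force: 91.0
```

```bash
python3 go.py 71 61.5 12 0
```

```text
t 11.025 tip(disp) now x,y,z [-0.34 67.2  62.32] F [ 0.49 -0.87 -2.04]
turn [-0.0019 -0.0004  0.0012] shift(now axes) [ 0.078  0.006 -0.   ] shift(target axes) [ 0.078  0.006 -0.   ]
```

{"fn": "step_arm", "kwargs": {
  "motion": [0, 0, 0, 0.04, 0, 0, 1, 0, 0, 0, 0.0, 0, 0, 1, 0, 0, 0, 0, 0, 0, 1]
}}

```text
time_s: 11.4
ee_pos: [0.5123, -0.2444, 0.0595]
tool_rot: [[0.03, 1.0, -0.008], [0.978, -0.031, -0.207], [-0.208, -0.002, -0.978]]
ft_force: [-0.1, -0.3, -1.4]
opening: 0.441
grasp_force: 91.0
```

{"fn": "step_arm", "kwargs": {
  "motion": [0, 0, 0, 0.04, 0, 0, 1, 0, 0, 0, 0.0, 0, 0, 1, 0, 0, 0, 0, 0, 0, 1]
}}

```text
time_s: 11.78
ee_pos: [0.5124, -0.2425, 0.0591]
tool_rot: [[0.03, 1.0, -0.008], [0.978, -0.031, -0.207], [-0.208, -0.002, -0.978]]
ft_force: [0.4, -1.5, -1.8]
opening: 0.441
grasp_force: 91.0
```

{"fn": "step_arm", "kwargs": {
  "motion": [0, 0, 0, 0.04, 0, 0, 1, 0, 0, 0, 0.0, 0, 0, 1, 0, 0, 0, 0, 0, 0, 1]
}}

```text
time_s: 12.15
ee_pos: [0.5124, -0.2406, 0.0587]
tool_rot: [[0.03, 1.0, -0.008], [0.978, -0.031, -0.208], [-0.208, -0.002, -0.978]]
ft_force: [-0.2, -2.3, -1.8]
opening: 0.436
grasp_force: 91.0
```

```bash
python3 go.py 71 61.5 12 3
```

```text
t 12.15 tip(disp) now x,y,z [-0.34 72.91 61.11] F [-0.16 -2.32 -1.76]
turn [-0.0018 -0.0002  0.001 ] shift(now axes) [ 0.021  0.006 -0.   ] shift(target axes) [ 0.021  0.006 -0.   ]
```

{"fn": "step_arm", "kwargs": {
  "motion": [0, 0, 0, 0.04, 0, 0, 1, 0, 0, 0, 0.0, 0, 0, 1, 0, 0, 0, 0, 0, 0, 1]
}}

```text
time_s: 12.52
ee_pos: [0.5125, -0.2386, 0.0583]
tool_rot: [[0.03, 1.0, -0.008], [0.978, -0.031, -0.207], [-0.208, -0.002, -0.978]]
ft_force: [-0.7, -4.8, -1.7]
opening: 0.437
grasp_force: 91.0
```

{"fn": "step_arm", "kwargs": {
  "motion": [0, 0, 0, 0.04, 0, 0, 1, 0, 0, 0, 0.0, 0, 0, 1, 0, 0, 0, 0, 0, 0, 1]
}}

```text
time_s: 12.9
ee_pos: [0.5126, -0.2368, 0.0579]
tool_rot: [[0.03, 1.0, -0.008], [0.978, -0.031, -0.208], [-0.208, -0.002, -0.978]]
ft_force: [0.0, -5.7, 0.0]
opening: 0.439
grasp_force: 91.0
```

{"fn": "step_arm", "kwargs": {
  "motion": [0, 0, 0, 0.04, 0, 0, 1, 0, 0, 0, 0.0, 0, 0, 1, 0, 0, 0, 0, 0, 0, 1]
}}

```text
time_s: 13.28
ee_pos: [0.5126, -0.2351, 0.0575]
tool_rot: [[0.03, 1.0, -0.008], [0.978, -0.031, -0.208], [-0.208, -0.002, -0.978]]
ft_force: [-0.2, -7.5, -0.9]
opening: 0.445
grasp_force: 91.0
```

```bash
python3 go.py 71 61.5 12 9
```

```text
t 13.275 tip(disp) now x,y,z [-0.3  78.46 59.94] F [-0.25 -7.52 -0.85]
turn [-0.0017  0.0001  0.0007] shift(now axes) [0.028 0.006 0.001] shift(target axes) [0.028 0.006 0.001]
```

{"fn": "step_arm", "kwargs": {
  "motion": [0, 0, 0, 0.03, 0, 0, 1, 0, 0, 0, 0.0, 0, 0, 1, 0, 0, 0, 0, 0, 0, 1]
}}

```text
time_s: 13.65
ee_pos: [0.5126, -0.2338, 0.0573]
tool_rot: [[0.03, 1.0, -0.008], [0.978, -0.031, -0.208], [-0.208, -0.002, -0.978]]
ft_force: [0.1, -7.7, -0.7]
opening: 0.442
grasp_force: 91.0
```

{"fn": "step_arm", "kwargs": {
  "motion": [0, 0, 0, 0.012, 0, 0, 1, 0, 0, 0, 0.0, 0, 0, 1, 0, 0, 0, 0, 0, 0, 1]
}}

```text
time_s: 14.02
ee_pos: [0.5127, -0.2333, 0.0572]
tool_rot: [[0.03, 1.0, -0.008], [0.978, -0.031, -0.208], [-0.208, -0.002, -0.978]]
ft_force: [0.4, -7.7, -1.4]
opening: 0.439
grasp_force: 91.0
```

```bash
python3 go.py 71 61.5 12 9.7; for t in 9 6 3 0; do python3 go.py 71 61.7 $t 9.7|tail -1;done
```

```text
t 14.025 tip(disp) now x,y,z [-0.31 80.26 59.55] F [ 0.39 -7.68 -1.36]
turn [-0.0016  0.0003  0.0005] shift(now axes) [0.005 0.006 0.001] shift(target axes) [0.005 0.006 0.001]
turn [-0.0016  0.0527  0.0004] shift(now axes) [0.025 0.006 0.063] shift(target axes) [0.021 0.006 0.064]
turn [-0.0016  0.105   0.0004] shift(now axes) [0.049 0.006 0.127] shift(target axes) [0.035 0.006 0.132]
turn [-0.0016  0.1574  0.0003] shift(now axes) [0.076 0.006 0.191] shift(target axes) [0.045 0.006 0.2  ]
turn [-0.0016  0.2097  0.0003] shift(now axes) [0.107 0.007 0.253] shift(target axes) [0.052 0.006 0.269]
```

{"fn": "step_arm", "kwargs": {
  "motion": [0, 0.0175, 0, 0.01, 0.003, 0.021, 1, 0, 0.0175, 0, 0.006, 0.003, 0.021, 1, 0, 0.0175, 0, 0.006, 0, 0.022, 1, 0, 0, 0, 0.0, 0, 0, 1, 0, 0, 0, 0, 0, 0, 1]
}}

```text
time_s: 14.65
ee_pos: [0.5128, -0.233, 0.0537]
tool_rot: [[0.031, 0.999, -0.007], [0.987, -0.032, -0.156], [-0.157, -0.002, -0.988]]
ft_force: [-1.4, -8.6, -1.1]
opening: 0.445
grasp_force: 91.1
```

```bash
for t in 9 7 5 ; do python3 go.py 71 61.7 $t 9.7;done
```

```text
t 14.65 tip(disp) now x,y,z [-0.19 80.33 60.07] F [-1.35 -8.62 -1.12]
turn [-0.0019  0.0001  0.0001] shift(now axes) [ 0.005  0.004 -0.003] shift(target axes) [ 0.005  0.004 -0.003]
t 14.65 tip(disp) now x,y,z [-0.19 80.33 60.07] F [-1.35 -8.62 -1.12]
turn [-0.0019  0.0351  0.0001] shift(now axes) [0.018 0.004 0.041] shift(target axes) [0.017 0.004 0.042]
t 14.65 tip(disp) now x,y,z [-0.19 80.33 60.07] F [-1.35 -8.62 -1.12]
turn [-0.0019  0.07    0.0001] shift(now axes) [0.033 0.004 0.085] shift(target axes) [0.027 0.004 0.087]
```

{"fn": "step_arm", "kwargs": {
  "motion": [0, 0.0175, 0, 0.01, 0, 0.021, 1, 0, 0.0175, 0, 0.01, 0, 0.021, 1, 0, 0, 0, 0.0, 0, 0, 1, 0, 0, 0, 0, 0, 0, 1]
}}

```text
time_s: 15.15
ee_pos: [0.5127, -0.2324, 0.0515]
tool_rot: [[0.031, 0.999, -0.006], [0.992, -0.032, -0.122], [-0.122, -0.002, -0.993]]
ft_force: [-2.1, -8.2, -0.9]
opening: 0.444
grasp_force: 91.1
```

```bash
for t in 7 5 4 ; do python3 go.py 71 61.8 $t 9.8;done
```

```text
t 15.15 tip(disp) now x,y,z [-0.22 80.67 60.43] F [-2.1  -8.25 -0.85]
turn [-0.0019  0.0002  0.    ] shift(now axes) [ 0.001  0.005 -0.003] shift(target axes) [ 0.001  0.005 -0.003]
t 15.15 tip(disp) now x,y,z [-0.22 80.67 60.43] F [-2.1  -8.25 -0.85]
turn [-0.0019  0.0351  0.    ] shift(now axes) [0.014 0.005 0.041] shift(target axes) [0.013 0.005 0.041]
t 15.15 tip(disp) now x,y,z [-0.22 80.67 60.43] F [-2.1  -8.25 -0.85]
turn [-0.0019  0.0525 -0.    ] shift(now axes) [0.021 0.005 0.062] shift(target axes) [0.018 0.005 0.063]
```

{"fn": "step_arm", "kwargs": {
  "motion": [0, 0.0175, 0, 0.007, 0, 0.021, 1, 0, 0.0175, 0, 0.007, 0, 0.021, 1, 0, 0, 0, 0.0, 0, 0, 1, 0, 0, 0, 0, 0, 0, 1]
}}

```text
time_s: 15.65
ee_pos: [0.5128, -0.2319, 0.0493]
tool_rot: [[0.031, 0.999, -0.005], [0.996, -0.032, -0.087], [-0.087, -0.002, -0.996]]
ft_force: [-0.6, -9.2, -0.8]
opening: 0.445
grasp_force: 91.1
```

```bash
for t in 5 3 ; do python3 go.py 71 61.8 $t 9.8;done; python3 -c "
from h import *
print(read_state()['moment'])"
```

```text
t 15.65 tip(disp) now x,y,z [-0.18 80.77 60.86] F [-0.6  -9.15 -0.76]
turn [-0.0019  0.0001 -0.    ] shift(now axes) [-0.     0.004 -0.002] shift(target axes) [-0.     0.004 -0.002]
t 15.65 tip(disp) now x,y,z [-0.18 80.77 60.86] F [-0.6  -9.15 -0.76]
turn [-0.0019  0.035  -0.    ] shift(now axes) [0.013 0.004 0.042] shift(target axes) [0.012 0.004 0.043]
[-1.69890686  0.22713647  0.03268267]
```

{"fn": "step_arm", "kwargs": {
  "motion": [0, 0.0175, 0, 0.006, 0, 0.021, 1, 0, 0.0175, 0, 0.006, 0, 0.021, 1, 0, 0, 0, 0.0, 0, 0, 1, 0, 0, 0, 0, 0, 0, 1]
}}

```text
time_s: 16.15
ee_pos: [0.5128, -0.2315, 0.0471]
tool_rot: [[0.031, 1.0, -0.004], [0.998, -0.032, -0.052], [-0.052, -0.002, -0.999]]
ft_force: [-0.9, -8.1, -2.6]
opening: 0.441
grasp_force: 91.1
```

```bash
for t in 3 0 ; do python3 go.py 71 61.9 $t 9.8;done; python3 -c "
from h import *
print(read_state()['moment'])"
```

```text
t 16.15 tip(disp) now x,y,z [-0.16 80.74 61.28] F [-0.9  -8.14 -2.64]
turn [-0.0019  0.0001 -0.    ] shift(now axes) [ 0.001  0.004 -0.002] shift(target axes) [ 0.001  0.004 -0.002]
t 16.15 tip(disp) now x,y,z [-0.16 80.74 61.28] F [-0.9  -8.14 -2.64]
turn [-0.0019  0.0525 -0.0001] shift(now axes) [0.021 0.004 0.064] shift(target axes) [0.018 0.004 0.065]
[-1.67167992  0.26651521 -0.01733019]
```

{"fn": "step_arm", "kwargs": {
  "motion": [0, 0.0175, 0, 0.006, 0, 0.021, 1, 0, 0.0175, 0, 0.006, 0, 0.022, 1, 0, 0.0175, 0, 0.005, 0, 0.022, 1, 0, 0, 0, 0, 0, 0, 1, 0, 0, 0, 0, 0, 0, 1]
}}

```text
time_s: 16.77
ee_pos: [0.5128, -0.2308, 0.0438]
tool_rot: [[0.032, 0.999, -0.002], [0.999, -0.032, -0.0], [-0.0, -0.002, -1.0]]
ft_force: [-2.3, -7.1, -2.3]
opening: 0.442
grasp_force: 91.1
```

```bash
for c in 9.8 3 ; do python3 go.py 71 62 0 $c;done; python3 - <<'E'
from h import *
print(read_state()['moment'])
_,im=snap('scene','s6'); _,t=snap('top','t6'); b=cv2.resize(im[165:225,150:230],(800,600),interpolation=cv2.INTER_CUBIC)
cv2.imwrite('pics/s6c.png',cv2.cvtColor(b,cv2.COLOR_RGB2BGR))
E
```

```text
t 16.775 tip(disp) now x,y,z [-0.19 80.57 61.79] F [-2.34 -7.15 -2.27]
turn [-0.0019  0.0001 -0.0002] shift(now axes) [ 0.005  0.005 -0.004] shift(target axes) [ 0.005  0.005 -0.004]
t 16.775 tip(disp) now x,y,z [-0.19 80.57 61.79] F [-2.34 -7.15 -2.27]
turn [-0.0019  0.0001 -0.0002] shift(now axes) [-0.131  0.005 -0.004] shift(target axes) [-0.131  0.005 -0.004]
[-1.77256535  0.29509728  0.05059169]
```

View pics/s6c.png

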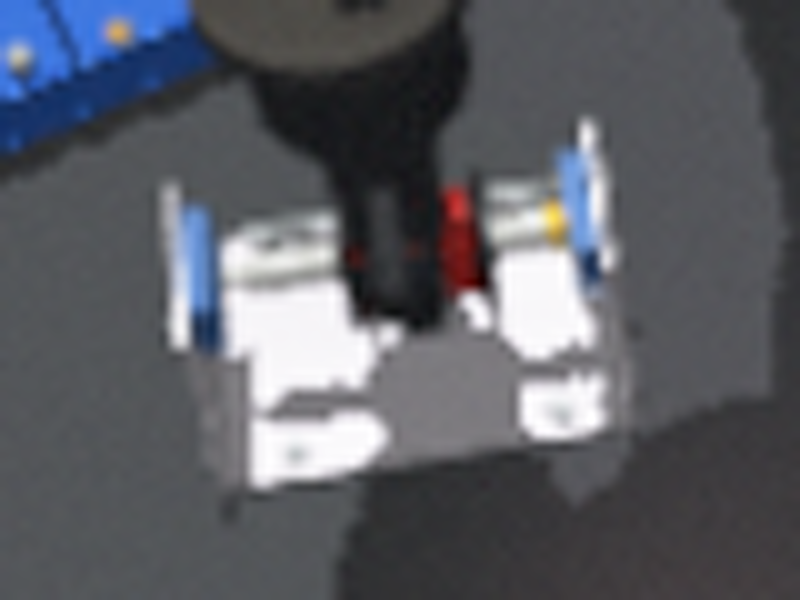

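The scene crop shows the spindle level between the cheeks: yellow collar at the left block (555,220), white end at the right block (230,255). Easing off in small steps.

{"fn": "step_arm", "kwargs": {
  "motion": [0, 0, 0, -0.02, 0, 0, 1, 0, 0, 0, 0, 0, 0, 1, 0, 0, 0, 0, 0, 0, 1]
}}

```text
time_s: 17.25
ee_pos: [0.5128, -0.2316, 0.0438]
tool_rot: [[0.031, 1.0, -0.002], [1.0, -0.031, 0.0], [-0.0, -0.002, -1.0]]
ft_force: [-1.2, -8.6, -2.0]
opening: 0.444
grasp_force: 91.1
```

{"fn": "step_arm", "kwargs": {
  "motion": [0, 0, 0, -0.02, 0, 0, 1, 0, 0, 0, 0, 0, 0, 1, 0, 0, 0, 0, 0, 0, 1]
}}

```text
time_s: 17.62
ee_pos: [0.5128, -0.2325, 0.0438]
tool_rot: [[0.031, 1.0, -0.002], [1.0, -0.031, 0.0], [0.0, -0.002, -1.0]]
ft_force: [-1.6, -7.6, -1.5]
opening: 0.442
grasp_force: 91.1
```

{"fn": "step_arm", "kwargs": {
  "motion": [0, 0, 0, -0.02, 0, 0, 1, 0, 0, 0, 0, 0, 0, 1, 0, 0, 0, 0, 0, 0, 1]
}}

```text
time_s: 18.0
ee_pos: [0.5128, -0.2334, 0.0438]
tool_rot: [[0.031, 1.0, -0.002], [1.0, -0.031, 0.0], [0.0, -0.002, -1.0]]
ft_force: [-1.4, -5.9, -2.5]
opening: 0.441
grasp_force: 91.1
```

```bash
for c in 3 ; do python3 go.py 71 62 0 $c;done
```

```text
t 18.0 tip(disp) now x,y,z [-0.17 78.02 61.78] F [-1.35 -5.92 -2.5 ]
turn [-0.0021 -0.0003  0.0003] shift(now axes) [-0.08   0.004 -0.005] shift(target axes) [-0.08   0.004 -0.005]
```

{"fn": "step_arm", "kwargs": {
  "motion": [0, 0, 0, -0.02, 0, 0, 1, 0, 0, 0, 0, 0, 0, 1, 0, 0, 0, 0, 0, 0, 1]
}}

```text
time_s: 18.38
ee_pos: [0.5127, -0.2343, 0.0437]
tool_rot: [[0.031, 1.0, -0.002], [1.0, -0.031, 0.0], [0.0, -0.002, -1.0]]
ft_force: [-0.5, -5.2, -2.1]
opening: 0.438
grasp_force: 91.1
```

{"fn": "step_arm", "kwargs": {
  "motion": [0, 0, 0, -0.02, 0, 0, 1, 0, 0, 0, 0, 0, 0, 1, 0, 0, 0, 0, 0, 0, 1]
}}

```text
time_s: 18.75
ee_pos: [0.5127, -0.2351, 0.0437]
tool_rot: [[0.031, 1.0, -0.002], [1.0, -0.031, 0.001], [0.001, -0.002, -1.0]]
ft_force: [-0.3, -4.8, -3.5]
opening: 0.443
grasp_force: 91.1
```

{"fn": "step_arm", "kwargs": {
  "motion": [0, 0, 0, -0.02, 0, 0, 1, 0, 0, 0, 0, 0, 0, 1, 0, 0, 0, 0, 0, 0, 1]
}}

```text
time_s: 19.12
ee_pos: [0.5127, -0.236, 0.0437]
tool_rot: [[0.031, 1.0, -0.002], [1.0, -0.031, 0.001], [0.001, -0.002, -1.0]]
ft_force: [-0.8, -5.9, -2.1]
opening: 0.442
grasp_force: 91.1
```

```bash
for c in 3 ; do python3 go.py 71 62 0 $c;done
```

```text
t 19.125 tip(disp) now x,y,z [-0.19 75.41 61.76] F [-0.83 -5.87 -2.12]
turn [-0.0022 -0.0007  0.0006] shift(now axes) [-0.028  0.004 -0.006] shift(target axes) [-0.028  0.004 -0.006]
```

{"fn": "step_arm", "kwargs": {
  "motion": [0, 0, 0, -0.02, 0, 0, 1, 0, 0, 0, 0, 0, 0, 1, 0, 0, 0, 0, 0, 0, 1]
}}

```text
time_s: 19.5
ee_pos: [0.5128, -0.2367, 0.0437]
tool_rot: [[0.031, 1.0, -0.002], [1.0, -0.031, 0.001], [0.001, -0.002, -1.0]]
ft_force: [-0.8, -4.2, -1.5]
opening: 0.441
grasp_force: 91.1
```

{"fn": "step_arm", "kwargs": {
  "motion": [0, 0, 0, -0.015, 0, 0, 1, 0, 0, 0, 0, 0, 0, 1, 0, 0, 0, 0, 0, 0, 1]
}}

```text
time_s: 19.88
ee_pos: [0.5128, -0.2375, 0.0438]
tool_rot: [[0.031, 1.0, -0.002], [1.0, -0.031, 0.001], [0.001, -0.002, -1.0]]
ft_force: [-1.4, -4.5, -1.4]
opening: 0.441
grasp_force: 91.1
```

```bash
for c in 3 ; do python3 go.py 71 62 0 $c;done;python3 -c "
from h import *
print(read_state()['moment'])"
```

```text
t 19.875 tip(disp) now x,y,z [-5.000e-02  7.392e+01  6.184e+01] F [-1.37 -4.51 -1.37]
turn [-0.0021 -0.0011  0.0008] shift(now axes) [ 0.001  0.001 -0.005] shift(target axes) [ 0.001  0.001 -0.005]
[-0.84542704  0.36349561  0.06370121]
```

{"fn": "step_arm", "kwargs": {
  "motion": [0, 0, 0, -0.012, 0, 0, 1, 0, 0, 0, 0, 0, 0, 1, 0, 0, 0, 0, 0, 0, 1]
}}

```text
time_s: 20.25
ee_pos: [0.5128, -0.2379, 0.0438]
tool_rot: [[0.031, 1.0, -0.002], [1.0, -0.031, 0.001], [0.001, -0.002, -1.0]]
ft_force: [-1.6, -1.8, -2.1]
opening: 0.442
grasp_force: 91.1
```

{"fn": "step_arm", "kwargs": {
  "motion": [0, 0, 0, -0.012, 0, 0, 1, 0, 0, 0, 0, 0, 0, 1, 0, 0, 0, 0, 0, 0, 1]
}}

```text
time_s: 20.62
ee_pos: [0.5127, -0.2382, 0.0437]
tool_rot: [[0.03, 1.0, -0.002], [1.0, -0.03, 0.002], [0.002, -0.002, -1.0]]
ft_force: [-1.4, 3.8, -0.7]
opening: 0.44
grasp_force: 91.1
```

```bash
for c in 3 ; do python3 go.py 71 62 0 $c;done;python3 -c "
from h import *
print(read_state()['moment'])"
```

```text
t 20.625 tip(disp) now x,y,z [-0.1  73.15 61.81] F [-1.36  3.75 -0.69]
turn [-0.0024 -0.0016  0.001 ] shift(now axes) [ 0.016  0.001 -0.006] shift(target axes) [ 0.016  0.001 -0.006]
[0.71764472 0.335105   0.05936419]
```

Both pins are now on their recess floors: the force flipped at 3.8 mm compression by the model. I'll even out the force, then release and retreat.

{"fn": "step_arm", "kwargs": {
  "motion": [0, 0, 0, 0.01, 0, 0, 1, 0, 0, 0, 0, 0, 0, 1, 0, 0, 0, 0, 0, 0, 1],
  "grip_force": 25
}}

```text
time_s: 21.0
ee_pos: [0.5128, -0.2382, 0.0438]
tool_rot: [[0.031, 1.0, -0.002], [1.0, -0.031, 0.001], [0.001, -0.002, -1.0]]
ft_force: [-1.7, 3.1, -2.1]
opening: 0.44
grasp_force: 91.1
```

{"fn": "step_arm", "kwargs": {
  "motion": [0, 0, 0, 0, 0, 0, 0.5, 0, 0, 0, 0, 0, 0, 0.4, 0, 0, 0, 0, 0, 0, 0.3, 0, 0, 0, 0, 0, 0, 0.2, 0, 0, 0, 0, 0, 0, 0.2]
}}

```text
time_s: 21.62
ee_pos: [0.5128, -0.2383, 0.0438]
tool_rot: [[0.031, 1.0, -0.002], [1.0, -0.031, 0.001], [0.001, -0.002, -1.0]]
ft_force: [-0.0, -0.2, 0.1]
opening: 0.807
grasp_force: 0.0
```

```bash
python3 - <<'E'
from h import *
s=read_state(); print(s['time_s'],s['ft_force'],s['opening'],s['ee_pos'])
P,im=snap('wrist','w7'); cv2.imwrite('pics/w7c.png',cv2.cvtColor(cv2.resize(im[40:340,90:410],(640,600)),cv2.COLOR_RGB2BGR))
E
```

```text
21.625 [-0.0428821  -0.20500313  0.09892823] 0.8070485067109815 [ 0.51281496 -0.23825688  0.04380969]
```

View pics/w7c.png

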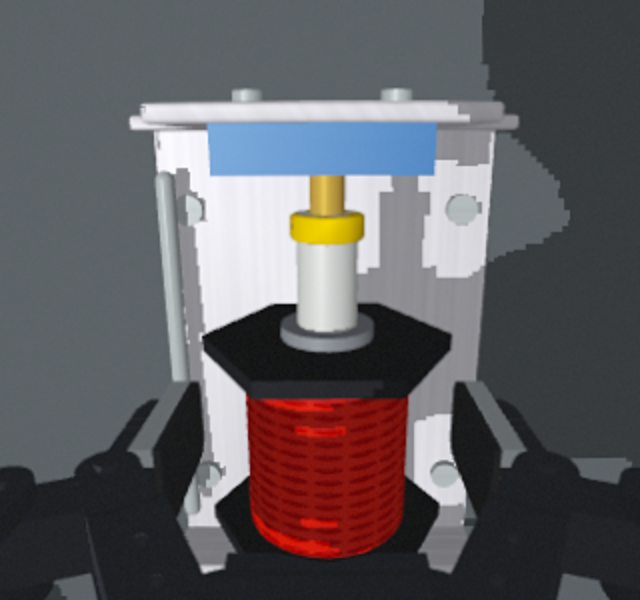

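The wrist crop shows the brass pin entering the left block at (326,175). The reel is hanging level and the pads stand clear at (180,450) and (480,450). Retreating upward.

{"fn": "step_arm", "kwargs": {
  "motion": [0, 0, 0, 0, 0, -0.4, 0.2, 0, 0, 0, 0, 0, -0.6, 0.2, 0, 0, 0, 0, 0, -0.7, 0.2, 0, 0, 0, 0, 0, -0.7, 0.2, 0, 0, 0, 0, 0, -0.7, 0.2]
}}

```text
time_s: 22.3
ee_pos: [0.5129, -0.2384, 0.2]
tool_rot: [[0.031, 1.0, -0.002], [1.0, -0.031, 0.001], [0.001, -0.002, -1.0]]
ft_force: [0.9, -0.0, 0.3]
opening: 0.798
grasp_force: 0.0
```

{"fn": "step_arm", "kwargs": {
  "motion": [0, 0, 0, -0.4, 0, -0.6, 0.2, 0, 0, 0, 0, 0, 0, 0.2, 0, 0, 0, 0, 0, 0, 0.2, 0, 0, 0, 0, 0, 0, 0.2, 0, 0, 0, 0, 0, 0, 0.2]
}}

```text
time_s: 22.92
ee_pos: [0.5124, -0.258, 0.2281]
tool_rot: [[0.03, 1.0, -0.003], [1.0, -0.03, 0.001], [0.001, -0.003, -1.0]]
ft_force: [0.2, 1.0, -0.0]
opening: 0.798
grasp_force: 0.0
```

```bash
python3 - <<'E'
from h import *
s=read_state(); print(s['time_s'],s['ft_force'],s['ee_pos'])
P,im=snap('wrist','w8'); cv2.imwrite('pics/w8c.png',cv2.cvtColor(cv2.resize(im[0:300,130:380],(500,600)),cv2.COLOR_RGB2BGR))
h=cv2.cvtColor(im,cv2.COLOR_RGB2HSV)
def blob(m,minA=60):
    n,l,st,ce=cv2.connectedComponentsWithStats(m.astype(np.uint8)); return [(st[i].tolist(),ce[i].round(1).tolist()) for i in range(1,n) if st[i,4]>minA]
sub=np.zeros(h.shape[:2],bool); sub[:,190:320]=1
print('red',blob(sub&((h[...,0]<6)|(h[...,0]>174))&(h[...,1]>150)&(h[...,2]>60)))
print('yellow',blob(sub&(h[...,0]>24)&(h[...,0]<33)&(h[...,1]>180),10)); print('blue',blob(sub&(h[...,0]>100)&(h[...,0]<120)&(h[...,1]>110)))
# predicted seated
print(proj(P,[dpt(y,z) for y,z in[(.065,.077),(.0535,.069),(0,.082),(-.0635-.0015,.062),(-.065,.077)]]))
E
```

```text
22.925 [ 0.21131508  1.0293528  -0.01988161] [ 0.51235399 -0.25800436  0.22812235]
red [([236, 139, 36, 42, 1379], [253.5, 159.7])]
yellow [([247, 107, 14, 5, 68], [253.3, 109.0])]
blue [([232, 88, 42, 10, 411], [252.5, 92.4]), ([234, 208, 38, 16, 511], [252.9, 216.3])]
[[252.23310283  97.17874757]
 [252.2638833  108.83952463]
 [252.1686092  160.81058533]
 [252.22800659 211.44195048]
 [252.16165025 216.05845484]]
```

View pics/w8c.png

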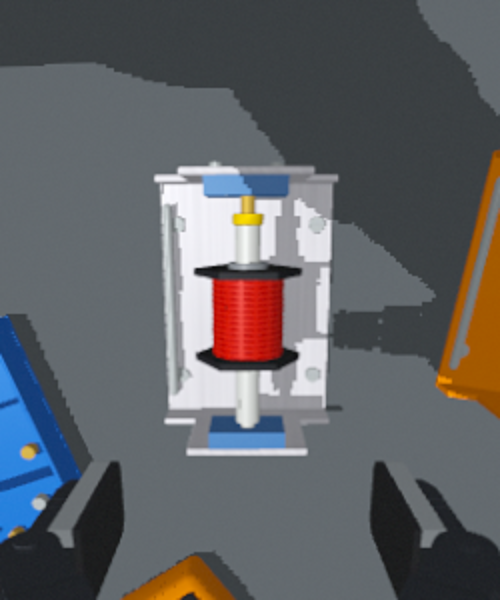

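The crop shows the reel seated level. The brass pin goes into the left block at (247,197) and the white pin into the right block at (247,424). The drum sits where a seated reel is predicted, within about 1 px.

```bash
python3 -c "
from bench import ctrl
print(ctrl.job_done())"
```

```text
the job is handed in; nothing more can be done
None
```

I seated the red reel in the aluminium dispenser with both pins in their recesses, released it, backed the arm clear and handed the job in at about 23 s; the hand-in returned no verdict.

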